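# Find the open card slot with a feeler blade

### The arm

A 7-joint arm with a two-finger parallel gripper is mounted at the origin on a cart in front of the work surface, level with it; the furniture and walls round the work are solid. World frame = base frame: x ahead of the robot, y to its left, z up, the work surface at z = 0. Lengths are in m, angles in rad, forces in N, time in s.
With the tool pointing down it reaches from about 0.4 to 0.85 m from the base axis. Payload 4.5 kg.
Tool frame: the origin (TCP) lies at the very end of the fingers, on their centre line; the grasp point (between the pads) lies 19 mm behind it (grip_depth is the distance from the TCP to the grasp point, in m); z points along the fingers, y is the line along which they close (so a half turn about z gives the same grasp; the last joint's range is limited). The gripper opens to 85 mm and grips with 20 to 120 N. Pads are 22 mm wide; open, the fingers measure 114 mm over their backs; the gripper's body (76 mm by 85 mm) begins 54 mm behind the grasp point. The pads swing forward as they close: fully open they stand 13 mm farther back than shut.
Start: joints at [-1.156, 0.689, -0.195, 1.565, 0.157, 0.902, -0.215], TCP at [0.232, 0.58, 0.231] pointing down, gripper open.
Joint ranges: [-3.01, 3.01], [-0.46, 2.08], [-1.47, 1.51], [0.13, 2.56], [-1, 4.14], [0.04, 2.09], [-2.66, 2.66]. Speed limits (rad/s): [2.57, 2.57, 3.14, 3.14, 3.14, 3.14, 3.14].

### API

Orientations are given as a 3x3 rotation matrix whose columns are the frame's x, y, z axes.
In Python, from rig import state, snapshot, camera_params, finish_job, look_for, tip_of, grip_depth gives the robot as it stands.
- The arm moves only by the tool apply_moves, never from a script. Its argument "deltas" is one flat list of numbers, 7 for each row, row after row: the shift along the tool's x, y, z each as a share of 150 mm, from -1 to 1, then the turn, a rotation vector about the tool's x, y, z each as a share of pi/4 rad, from -1 to 1, then the opening, from -1 (shut) to 1 (fully open). In form: [x, y, z, rx, ry, rz, gripper, x, y, z, rx, ry, rz, gripper, ...]. A call has 1 to 20 rows; each row is the pose to reach, as a shift and turn from the pose commanded when the call began, along the tool's axes at that moment; what a row does not reach only later rows make up. A row lasts 1/10 s, in which the tool goes at most 50 mm and 8.59 degrees, less where a joint would pass 70% of its speed; a pose out of reach is approached as far as the arm can. A call with a number of a shift or a turn outside -1 to 1 is refused whole. A call with a gripper value outside its range is refused whole. The fingers move at their own pace and stop on an object; the grip force is fixed at half the most. Time passes only in rows, so rows that repeat a pose let the fingers close. It gives the time, the measured TCP pose, the force, the opening and the grip force at its end, in the units of the state.
- state(): the state, without advancing time (a new reading comes with each control period).
- snapshot(name): name is "scene" or "top" or "wrist"; returns (picture, depth): 400x640x3 uint8, red, green, blue; 400x640 float32, m along the optical axis (not along the pixel's ray), 0 where there is no reading.
- camera_params(name): a dict with "fx", "fy", "cx", "cy" (pixels), "R" (3x3) and "t" (3): a world point X has camera coordinates R X + t; the wrist camera has in their place "hand_eye" (4x4, takes a point from camera to tool coordinates, whose origin is the TCP and whose axes are the flange's). Camera axes: x right, y down, z forward; pixel columns grow to the right and rows downward; lengths in m; the calibration is good to about 2 mm. A picture is of the moment at which its call begins: read the wrist's pose just before it. camera_params takes no time and is no camera call.
- finish_job(): hands the job in; it is judged then, once.
Trained networks look in the newest picture that a camera, given by its name, has taken for a name from the list of things; names that differ only in an ending like _2 or _b are one class to them, and where a whole thing is asked for, a point or a joint stands for the part that bears it (a point fixed in the world has none). Each returns a list of dicts, best first, with "conf" (0 to 1); they miss things now and then, are a little off and sometimes report something else, mostly with a low value. They report only what shows in the picture. A call takes as long as a camera call.
- look_for(target, camera): "point" ([x, y, z] in m, in world coordinates, good to about 4 mm: the middle of the surface that is visible of it).
- tip_of(target, camera): "point" ([x, y, z] in m, in world coordinates, good to about 4 mm: a listed point, or the origin of a listed thing).
The state is a dict: "clock": time; "q": joint angles; "joint_vel": joint speeds; "tau": joint torques, N m; "tcp_pos": TCP position; "orientation": TCP orientation; "wrist_force": force on the tool from outside, world axes, zero at the start; "wrist_torque": the same for the moment, N m; "gripper_width": opening from 0.0 (shut) to 1.0 (fully open); "gripper_force": force on a finger pad.
Only numpy, scipy, OpenCV 4.12 (cv2) and the standard library are available. Lean on these libraries where they do the work, as an engineer would, in place of code of your own. Each camera call takes 0.05 s, during which the arm holds its last target. There are 200 camera calls.

### The job

A coding bar hidden inside the three-slot card block blocks some of its slots. Take the feeler blade out of its rest and, holding it upright by its handle, try it gently in the slots: where it jams, draw it out and try another, and never push it against the block with more than about 20 N. Keep hold of the blade until it stands fully home in a slot that lets it down to the floor, then let go and leave it there; do not disturb the other things on the bench.

Things in the scene. Friction and masses are not known exactly. Their poses are not given: they have to be found in the camera images.
- gauge: feeler blade, 106 mm tall, loose, 0.13 kg, upright in the rest: steel blade 5 mm thick (y) x 36 mm wide (x), showing 61 mm, sprung in a black plastic handle 12 mm thick (y) x 34 mm wide (x), 62 to 106 mm above the tip. Origin: centre of the blade's lower edge with the spring at ease; fixed to the handle; z up. Grip the handle across its 12 mm, fingertips at least 68 mm above the tip
- gauge_tip (a point): centre of the blade's lower edge, on the blade itself. Pushed end-on, the blade springs back into the handle: it starts to give at 2 N and then yields 1 mm for every 2 N, up to 8 mm (18 N), where it is hard
- rest: fixed wooden block 40 mm tall on a dark steel plate (72 x 56 mm), with one slot 40 mm long (x) x 7 mm wide (y) x 32 mm deep from its top, in which the blade stands at the start, its tip 8 mm above the bench and its axes along the rest's. Origin: centre of the underside
- rack: the card block in its aluminium tray. The tray (76 mm in x, 124 mm in y) is fixed to the bench; origin: centre of its underside; this is the tray's pose. In it sits a grey plastic block 60 mm (x) x 100 mm (y), flat top 67 mm above the origin, with three alike upright slots, each 40 mm long (x), 7 mm wide (y), 50 mm deep, side by side 25 mm apart along y
- driver_red: bystander: screwdriver with red handle, 166 mm, between the rest and the block; origin at the centre of its underside
- heat_sink: bystander: finned heat sink 50x75x29 mm, origin at the centre of its underside
- relay_block: bystander: beige relay 36x36x54 mm, origin at the centre of its underside
- needle_nose: bystander: red-handled pliers 182 mm, origin at the centre of its underside
- circuit_card: bystander: green circuit card 70x110x15 mm, origin at the centre of its underside
- rack_top (a point): point of the tray's frame at the height of the block's top, 67 mm above the tray's origin. The block has side play: its middle slot's mouth (1.5 mm bevel all round) lies up to 4 mm to either side of this point along y, differently each time, all slots alike. Not measured: see it, or feel it (off the mouth the blade stops on the flat top). The block is stiff and does not shift under the blade
- rack_floor (a point): point of the tray's frame at the height of the slots' floor, 17 mm above the tray's origin (50 mm below the top). Inside the block, across all slots, lies the coding bar at an unknown setting: in a blocked slot the blade jams on it about 22 mm below the top; at least one slot (now and then two) is open to the floor

How it is judged:
On the way, in this order (a step that is already met when the one before it is completed fails the run):
1. the blade is held clear of its rest (z of gauge_tip in the frame of rest above 0.045 m and contact force between the fingers and gauge above 0.5 N), for 0.1 s.
2. the blade stands fully home in a slot of the block while still held (z of gauge_tip in the frame of rack below 0.0205 m and x of gauge_tip in the frame of rack between -0.01 and 0.01 m and y of gauge_tip in the frame of rack between -0.035 and 0.035 m and contact force between the fingers and gauge above 0.5 N), for 0.1 s.
At the end, for the whole second after the job is handed in: The blade stands upright (within 0.12 rad), at rest and released, in one of the block's slots, its tip on the slot's floor (at most 3.5 mm above it) (z of gauge_tip in the frame of rack below 0.0205 m and x of gauge_tip in the frame of rack between -0.01 and 0.01 m and y of gauge_tip in the frame of rack between -0.035 and 0.035 m and angle between gauge's own z axis and vertical below 0.12 rad and linear speed of gauge below 0.02 m/s); the robot touches nothing.
It fails at once if the blade is forced against the block or tray with more than 25 N (contact force between gauge and rack above 25 N).
It fails at once if a bystander is moved by more than 20 mm (distance of any of driver_red, heat_sink, relay_block, needle_nose, circuit_card from where it was at the start of the episode above 0.02 m).
It also fails if it takes over 64 s, if anything falls off the work surface, if the arm or the gripper's body presses on something with over 40 N, if the wrist force passes 120 N, or if a joint passes its speed limit or range.

## Working session

There is one attempt and no reset: what is moved stays moved. The work goes in short steps, Python scripts to look and compute and a tool call to move; the robot and the scene stay as the last step left them, time stands still between calls to the robot, and variables do not carry over. Pictures are saved under pics/ and viewed, at most 10 in all, crops included, and the job is handed in when it is done.

Besides the shell and the picture viewer there is one more tool, called after ">>>" as a command line: name --argument value ..., lists and objects as JSON in quotes. apply_moves: Moves the arm, as the interface text tells. Its arguments: {"type":"object","properties":{"deltas":{"type":"array"}},"required":["deltas"]}

```bash
mkdir -p pics; cat > h.py <<'E'
import numpy as np, cv2
from rig import *
def save(cam,name):
    p,d=snapshot(cam); cv2.imwrite(f'pics/{name}.png',p[:,:,::-1]); np.save(f'pics/{name}.npy',d); return p,d
E
python3 - <<'E'
from h import *
s=state(); print(s['clock'],s['tcp_pos'],s['orientation'],s['wrist_force'],grip_depth)
for c in('top','scene'):
    save(c,c+'0')
    for t in ('gauge','rest','rack','driver_red','relay_block','heat_sink'):
        print(c,t,[(np.round(o['point'],4),round(o['conf'],2)) for o in look_for(t,c)[:2]])
    for t in ('gauge','gauge_tip','rest','rack','rack_top'):
        print(c,'tip',t,[(np.round(o['point'],4),round(o['conf'],2)) for o in tip_of(t,c)[:2]])
print({k:camera_params('top')[k] for k in('fx','R','t')})
print(state()['clock'])
a=cv2.imread('pics/top0.png')
cv2.imwrite('pics/top0v.png',a)
E
```

```text
0.0 [0.23205042 0.57959107 0.2304585 ] [[-9.28414855e-01  3.71544703e-01 -6.24724459e-04]
 [ 3.71545216e-01  9.28413087e-01 -1.81446811e-03]
 [-9.41536514e-05 -1.91669253e-03 -9.99998159e-01]] [0.16706233 0.33041855 0.19468805] 0.0187
top gauge [(array([ 0.4946, -0.2192,  0.108 ]), 0.42)]
top rest [(array([ 0.4918, -0.2103,  0.0361]), 0.86)]
top rack [(array([0.5496, 0.1272, 0.0648]), 0.61)]
top driver_red [(array([0.5177, 0.0029, 0.0169]), 0.54)]
top relay_block [(array([ 0.6954, -0.2612,  0.0578]), 0.71)]
top heat_sink [(array([0.7054, 0.0593, 0.0028]), 0.7)]
top tip gauge [(array([ 0.5015, -0.222 ,  0.004 ]), 0.44)]
top tip gauge_tip [(array([ 0.5014, -0.225 ,  0.0101]), 0.52)]
top tip rest [(array([ 4.991e-01, -2.233e-01,  3.000e-04]), 0.61)]
top tip rack [(array([ 5.572e-01,  1.351e-01, -2.000e-04]), 0.84)]
top tip rack_top [(array([0.5596, 0.1322, 0.0704]), 0.72)]
scene gauge [(array([0.5421, 0.1451, 0.0567]), 0.3)]
scene rest [(array([ 0.373 , -0.0887,  0.0108]), 0.72), (array([ 0.4868, -0.2061,  0.0283]), 0.57)]
scene rack [(array([0.5427, 0.1491, 0.0608]), 0.9)]
scene driver_red [(array([0.5098, 0.0009, 0.0177]), 0.89)]
scene relay_block [(array([ 0.6959, -0.254 ,  0.0384]), 0.89)]
scene heat_sink [(array([0.6998, 0.0669, 0.0249]), 0.59)]
scene tip gauge [(array([ 0.4961, -0.2235,  0.0069]), 0.62)]
scene tip gauge_tip [(array([ 0.4969, -0.2213,  0.01  ]), 0.51)]
scene tip rest [(array([ 0.4982, -0.2234,  0.0017]), 0.79)]
scene tip rack [(array([0.5579, 0.14  , 0.0024]), 0.79), (array([ 0.5512, -0.0046,  0.0011]), 0.57)]
scene tip rack_top [(array([0.5567, 0.1309, 0.0675]), 0.96)]
{'fx': 448.8744053652621, 'R': array([[-0.00133354, -0.99996148, -0.00867534],
       [-0.98885137,  0.00261038, -0.14888304],
       [ 0.14889995,  0.00838008, -0.98881676]]), 't': array([-0.0027318 ,  0.5627547 ,  1.12965407])}
1.2
```

View pics/top0.png

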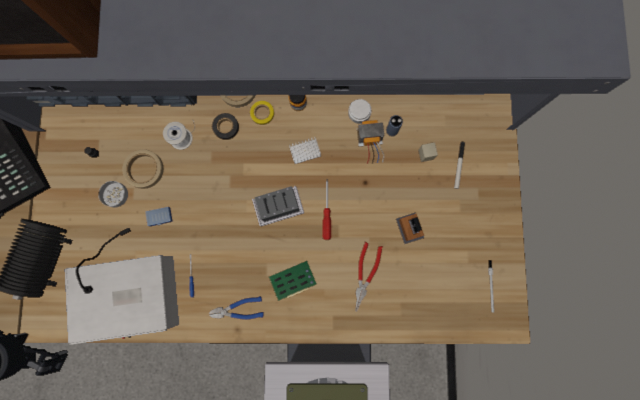

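View pics/scene0.png

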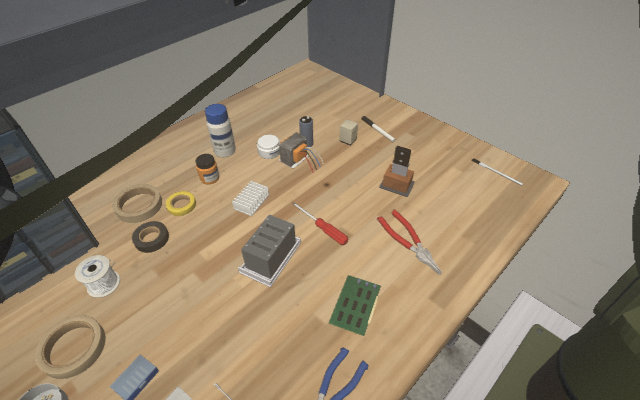

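The top view shows the rest with the gauge at about pixel (410,227), the rack at (278,205) and the driver between them. The scene view shows the black handle upright in the rest at (401,160). Next I'll work out the yaws roughly and plan wrist views.

```bash
cat >> h.py <<'E'
def unproj(cam,uv,d=None,z=None,pose=None):
    """pixels -> world; by depth d or on plane height z"""
    c=camera_params(cam); uv=np.atleast_2d(uv).astype(float)
    r=np.c_[(uv[:,0]-c['cx'])/c['fx'],(uv[:,1]-c['cy'])/c['fy'],np.ones(len(uv))]
    if cam=='wrist':
        p,R=pose; H=c['hand_eye']; A=R@H[:3,:3]; o=R@H[:3,3]+p
    else: A=c['R'].T; o=-A@c['t']
    w=r@A.T
    k=d if d is not None else (z-o[2])/w[:,2]
    return o+w*np.asarray(k)[:,None]
def rows(target,R_t=None):
    """shift (in 150mm shares) and turn (pi/4 shares) from the measured pose"""
    from scipy.spatial.transform import Rotation as Ro
    s=state(); R=s['orientation']; sh=R.T@(np.array(target)-s['tcp_pos'])/.15
    rv=np.zeros(3) if R_t is None else Ro.from_matrix(R.T@R_t).as_rotvec()/(np.pi/4)
    print('shift',np.round(sh,4),'turn',np.round(rv,4))
def down(yaw):
    "tool down, tool y axis at world +y turned by yaw, tool x ~ -x"
    c,s=np.cos(yaw),np.sin(yaw); return np.array([[-c,-s,0],[-s,c,0],[0,0,-1.]])
E
python3 - <<'E'
from h import *
d=np.load('pics/top0.npy')
v,u=np.mgrid[0:400,0:640]; m=d>0
P=unproj('top',np.c_[u[m],v[m]],d[m])
for n,c,lo,hi,r in(('rack',(.557,.134),.06,.075,.08),('rest',(.498,-.223),.03,.05,.05),('restplate',(.498,-.223),.004,.05,.06),('handle',(.498,-.223),.07,.13,.05)):
    q=P[(np.hypot(P[:,0]-c[0],P[:,1]-c[1])<r)&(P[:,2]>lo)&(P[:,2]<hi)]
    if len(q)<4: print(n,len(q));continue
    print(n,len(q),np.median(q[:,2]),cv2.minAreaRect(q[:,:2].astype(np.float32)))
print(camera_params('wrist'))
E
```

```text
rack 814 0.0674051139024926 ((0.5590782761573792, 0.1293569803237915), (0.06125833839178085, 0.10014666616916656), 17.207435607910156)
rest 282 0.04033270801553113 ((0.499096155166626, -0.22066649794578552), (0.05963478609919548, 0.04566176235675812), 18.19862174987793)
restplate 482 0.03732373554091384 ((0.4977157711982727, -0.22536221146583557), (0.1120067834854126, 0.10869237035512924), 62.462562561035156)
handle 119 0.11174228885483051 ((0.499359667301178, -0.220749169588089), (0.03715119510889053, 0.012850294820964336), 17.83892822265625)
{'fx': 351.5880334247009, 'fy': 351.5880334247009, 'cx': 316.04603469814793, 'cy': 199.12868315960435, 'hand_eye': array([[-5.20882155e-06, -9.44568228e-01, -3.28315189e-01,
         8.42893578e-02],
       [ 9.99999782e-01,  2.12030620e-04, -6.25880904e-04,
         1.42116996e-03],
       [ 6.60800089e-04, -3.28315120e-01,  9.44568020e-01,
        -1.43179739e-01],
       [ 0.00000000e+00,  0.00000000e+00,  0.00000000e+00,
         1.00000000e+00]])}
```

```bash
python3 - <<'E'
from h import *
rows((.559,.129,.2),down(np.radians(17.2)))
E
```

```text
shift [-3.1401 -1.9835  0.2086] turn [ 1.000e-04  0.000e+00 -8.671e-01]
```

>>> apply_moves --deltas '[-1,-0.66,0,0,0,0,1,-1,-0.66,0,0,0,0,1,-1,-0.66,0,0,0,0,1,-1,-0.66,0,0,0,0,1]'

```text
clock: 1.6
tcp_pos: [0.3376, 0.4283, 0.2313]
orientation: [[-0.927, 0.376, 0.002], [0.376, 0.927, -0.003], [-0.002, -0.002, -1.0]]
wrist_force: [-0.2, 0.3, 0.6]
gripper_width: 1.005
gripper_force: 0.0
```

>>> apply_moves --deltas '[-1,-0.66,0,0,0,0,1,-1,-0.66,0,0,0,0,1,-1,-0.66,0,0,0,0,1,-1,-0.66,0,0,0,0,1]'

```text
clock: 2.0
tcp_pos: [0.4397, 0.2804, 0.2314]
orientation: [[-0.926, 0.376, 0.001], [0.376, 0.926, -0.002], [-0.002, -0.002, -1.0]]
wrist_force: [-0.1, 0.4, -0.1]
gripper_width: 1.002
gripper_force: 0.0
```

>>> apply_moves --deltas '[-1,-0.66,0.2,0,0,-0.867,1,-1,-0.66,0.2,0,0,-0.867,1,-1,-0.66,0.2,0,0,-0.867,1,-1,-0.66,0.2,0,0,-0.867,1,-1,-0.66,0.2,0,0,-0.867,1,-1,-0.66,0.2,0,0,-0.867,1]'

```text
clock: 2.6
tcp_pos: [0.5402, 0.1359, 0.2009]
orientation: [[-0.956, -0.293, -0.0], [-0.293, 0.956, 0.0], [0.0, 0.0, -1.0]]
wrist_force: [-0.9, -0.1, 0.8]
gripper_width: 0.996
gripper_force: 0.0
```

```bash
python3 - <<'E'
from h import *
s=state(); print(s['clock'],s['tcp_pos'],s['q'],s['joint_vel'].max() if hasattr(s['joint_vel'],'max') else s['joint_vel'])
save('wrist','w1'); np.savez('pics/w1pose',p=s['tcp_pos'],R=s['orientation'])
rows((.559,.129,.2),down(np.radians(17.2)))
E
```

```text
2.6 [0.54016659 0.13591357 0.20091242] [-0.06275157  0.66609336 -0.44626408  1.79790657  0.39371511  0.76694678
  1.15479766] 0.012184716562686894
shift [-0.1068 -0.0912  0.0081] turn [ 0.0013  0.     -0.0031]
```

View pics/w1.png

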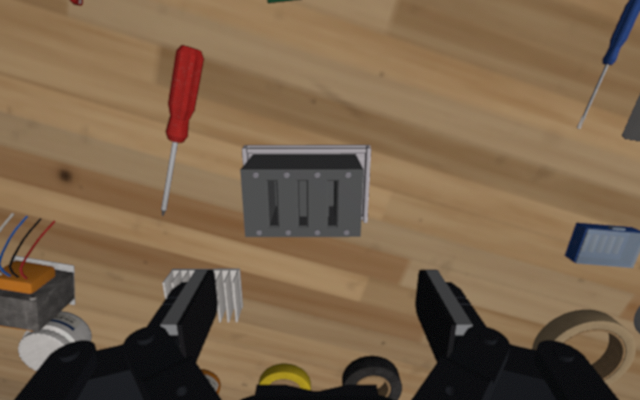

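The wrist view shows the block's top with three slots at about columns 273, 303 and 333, rows 180–225. The driver is well clear on the left. I'll rectify the top plane next.

```bash
cat >> h.py <<'E'
def rectify(name,ctr,yaw,z,half,ppm,pose):
    "warp wrist picture to plane z: columns = +local y, rows = -local x (local frame at ctr, yaw)"
    c=camera_params('wrist'); H=c['hand_eye']; p,R=pose
    n=int(2*half*ppm); g=(np.arange(n)+.5)/ppm-half
    Y,X=np.meshgrid(g,-g); ca,sa=np.cos(yaw),np.sin(yaw)
    W=np.stack([ctr[0]+(ca*X-sa*Y)/1e3,ctr[1]+(sa*X+ca*Y)/1e3,np.full_like(X,z)],-1)
    q=(W-p)@R; q=(q-H[:3,3])@H[:3,:3]
    return cv2.remap(cv2.imread(f'pics/{name}.png'),(q[...,0]/q[...,2]*c['fx']+c['cx']).astype(np.float32),(q[...,1]/q[...,2]*c['fy']+c['cy']).astype(np.float32),cv2.INTER_CUBIC)
E
python3 - <<'E'
from h import *
z=np.load('pics/w1pose.npz'); pose=(z['p'],z['R'])
d=np.load('pics/w1.npy'); v,u=np.mgrid[0:400,0:640]; m=d>0
P=unproj('wrist',np.c_[u[m],v[m]],d[m],pose=pose)
near=np.hypot(P[:,0]-.557,P[:,1]-.132)<.08
for lo,hi in((.062,.072),(.003,.072)):
    q=P[near&(P[:,2]>lo)&(P[:,2]<hi)]; print(np.median(q[:,2]),cv2.minAreaRect(q[:,:2].astype(np.float32)))
q=P[near]; print(np.percentile(q[:,2],[1,5,50,95]), np.histogram(q[:,2],bins=np.arange(-.01,.08,.005))[0])
yaw=np.radians(17.2); C=(.559,.129)
im=rectify('w1',C,yaw,.067,60,5,pose); cv2.imwrite('pics/w1r.png',im)
g=cv2.cvtColor(im,6).astype(float)
pr=g[300-50:300+50].mean(0); 
y=(np.arange(600)+.5)/5-60
for a in range(-55,56,1):
    i=int((a+60)*5); print(a,int(pr[i]),end='; ')
# depth down slots
dx,dy=P[:,0]-C[0],P[:,1]-C[1]; lx=np.cos(yaw)*dx+np.sin(yaw)*dy; ly=-np.sin(yaw)*dx+np.cos(yaw)*dy
for k in(-25,0,25):
    s=(abs(ly*1e3-k)<5)&(abs(lx)<.03)&(P[:,2]<.06); print(k,s.sum(),np.round(np.sort(P[s,2])[:12],3))
E
```

```text
0.06755882694916907 ((0.5592285990715027, 0.13041360676288605), (0.06031278148293495, 0.10041704773902893), 17.135957717895508)
0.06691106553762657 ((0.5484266877174377, 0.13459870219230652), (0.14159443974494934, 0.12440508604049683), 78.03649139404297)
[-0.00046141  0.00030092  0.24027547  0.28041043] [   0 1381 6386  539  597  802  198  190  174  164  272  492  223  312
  281 6995    9]
-55 120; -54 120; -53 120; -52 121; -51 121; -50 116; -49 98; -48 81; -47 78; -46 78; -45 78; -44 79; -43 79; -42 79; -41 79; -40 79; -39 78; -38 79; -37 78; -36 78; -35 79; -34 79; -33 79; -32 79; -31 79; -30 79; -29 80; -28 75; -27 62; -26 53; -25 52; -24 52; -23 51; -22 53; -21 56; -20 58; -19 68; -18 77; -17 79; -16 79; -15 78; -14 79; -13 79; -12 79; -11 79; -10 79; -9 79; -8 78; -7 79; -6 79; -5 79; -4 79; -3 74; -2 67; -1 73; 0 78; 1 79; 2 79; 3 78; 4 71; 5 60; 6 66; 7 77; 8 79; 9 79; 10 79; 11 78; 12 79; 13 79; 14 79; 15 79; 16 79; 17 78; 18 78; 19 79; 20 79; 21 80; 22 79; 23 73; 24 66; 25 64; 26 62; 27 50; 28 35; 29 36; 30 49; 31 66; 32 77; 33 79; 34 79; 35 79; 36 79; 37 79; 38 78; 39 79; 40 79; 41 79; 42 78; 43 79; 44 79; 45 79; 46 79; 47 79; 48 79; 49 79; 50 85; 51 90; 52 84; 53 108; 54 144; 55 155; -25 473 [0.005 0.005 0.005 0.005 0.006 0.006 0.006 0.006 0.006 0.006 0.006 0.006]
0 499 [0.004 0.005 0.005 0.005 0.006 0.006 0.006 0.006 0.006 0.006 0.006 0.007]
25 492 [0.005 0.005 0.005 0.005 0.006 0.006 0.006 0.006 0.006 0.007 0.007 0.007]
```

View pics/w1r.png

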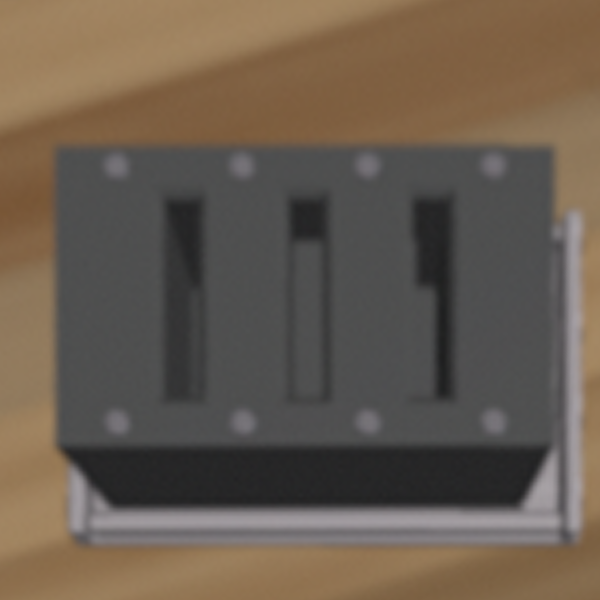

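The rectified view shows slot centres at columns 184, 309 and 433 (y ≈ −23, +2 and +27 mm). The middle slot has a lit surface about 22 mm down, so it is blocked. The left slot looks open to the floor, and the right one looks partly covered. I'll take a closer look straight above the left slot on the way to the rest.

>>> apply_moves --deltas '[-0.12,-0.235,0.3,0,0,0,1,-0.12,-0.235,0.3,0,0,0,1,-0.12,-0.235,0.3,0,0,0,1]'

```text
clock: 2.95
tcp_pos: [0.5666, 0.1084, 0.155]
orientation: [[-0.956, -0.294, -0.003], [-0.294, 0.956, -0.001], [0.003, -0.0, -1.0]]
wrist_force: [0.3, -0.4, 0.1]
gripper_width: 1.002
gripper_force: 0.0
```

```bash
python3 - <<'E'
from h import *
s=state(); save('wrist','w2'); pose=(s['tcp_pos'],s['orientation']); np.savez('pics/w2pose',p=pose[0],R=pose[1])
im=rectify('w2',(.559,.129),np.radians(17.2),.067,60,5,pose); im=im[100:500]
cv2.imwrite('pics/w2r.png',cv2.convertScaleAbs(im,alpha=1.6))
rows((.499,-.2207,.2),down(np.radians(18)))
E
```

```text
shift [ 1.0828 -1.973  -0.2929] turn [ 0.0011 -0.0011 -0.018 ]
```

View pics/w2r.png

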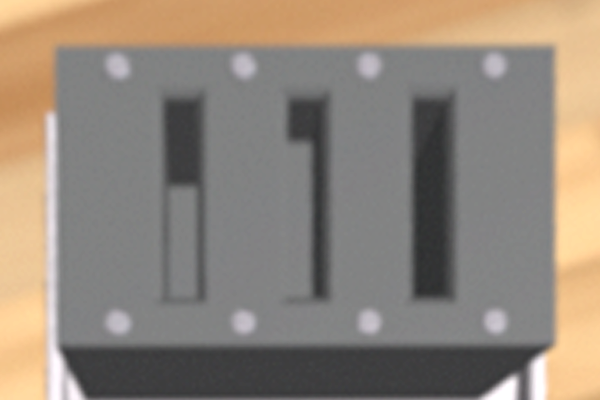

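The closer view settles it. The left slot at column 184 shows the lit floor from row 185 down, so it is open over its full width. The middle slot has the bar high up, and the right one is in shadow. The left slot is the target. Now to the rest.

>>> apply_moves --deltas '[0.54,-1,-0.3,0,0,0,1,0.54,-1,-0.3,0,0,0,1,0.54,-1,-0.3,0,0,0,1,0.54,-1,-0.3,0,0,0,1]'

```text
clock: 3.4
tcp_pos: [0.5335, -0.0612, 0.2034]
orientation: [[-0.956, -0.293, 0.002], [-0.293, 0.956, -0.002], [-0.001, -0.003, -1.0]]
wrist_force: [-0.7, -0.4, -0.1]
gripper_width: 1.004
gripper_force: 0.0
```

>>> apply_moves --deltas '[0.54,-0.97,0,0,0,-0.018,1,0.54,-0.97,0,0,0,-0.018,1,0.54,-0.97,0,0,0,-0.018,1,0.54,-0.97,0,0,0,-0.018,1,0.54,-0.97,0,0,0,-0.018,1]'

```text
clock: 3.9
tcp_pos: [0.4994, -0.2235, 0.2024]
orientation: [[-0.953, -0.305, 0.001], [-0.305, 0.953, -0.002], [-0.001, -0.002, -1.0]]
wrist_force: [-0.1, -0.5, -0.3]
gripper_width: 1.001
gripper_force: 0.0
```

```bash
python3 - <<'E'
from h import *
s=state(); save('wrist','w3'); pose=(s['tcp_pos'],s['orientation']); np.savez('pics/w3pose',p=pose[0],R=pose[1])
print(s['clock'],pose)
d=np.load('pics/w3.npy'); v,u=np.mgrid[0:400,0:640]; m=d>0
P=unproj('wrist',np.c_[u[m],v[m]],d[m],pose=pose)
near=np.hypot(P[:,0]-.499,P[:,1]+.221)<.05
for lo,hi in((.109,.12),(.035,.045)):
    q=P[near&(P[:,2]>lo)&(P[:,2]<hi)]; print(len(q),np.median(q[:,2]),cv2.minAreaRect(q[:,:2].astype(np.float32)))
im=rectify('w3',(.499,-.2207),np.radians(18),.114,40,8,pose)
im2=rectify('w3',(.499,-.2207),np.radians(18),.04,40,8,pose)
cv2.imwrite('pics/w3r.png',np.hstack([im[:,80:-80],im2[:,120:-120]]))
E
```

```text
3.9 (array([ 0.49936145, -0.22350547,  0.20239129]), array([[-9.52508550e-01, -3.04509821e-01,  1.10921123e-03],
       [-3.04511412e-01,  9.52507004e-01, -1.79072898e-03],
       [-5.11236904e-04, -2.04345215e-03, -9.99997781e-01]]))
777 0.1143596894112702 ((0.49925652146339417, -0.2205030769109726), (0.03336112201213837, 0.012088075280189514), 18.356698989868164)
2440 0.0405996412199251 ((0.4998331665992737, -0.22014440596103668), (0.06041708216071129, 0.04418561980128288), 17.717914581298828)
```

View pics/w3r.png

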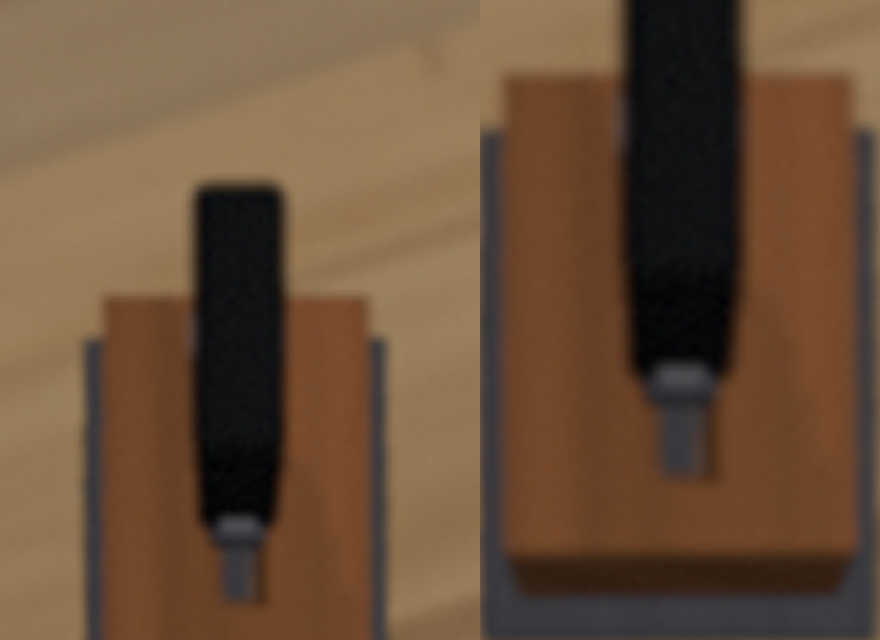

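The picture shows the handle (cols 195–285 in the left panel) upright and centred over the rest. It is at (0.4993, −0.2205) with a yaw of about 18° and its top at 0.114. Descending to grip.

>>> apply_moves --deltas '[-0.005,0.019,0.25,0,0,0,0.2,-0.005,0.019,0.5,0,0,0,0.2,-0.005,0.019,0.7,0,0,0,0.2,-0.005,0.019,0.815,0,0,0,0.2,-0.005,0.019,0.815,0,0,0,0.2,-0.005,0.019,0.815,0,0,0,0.2]'

```text
clock: 4.55
tcp_pos: [0.5011, -0.2157, 0.08]
orientation: [[-0.95, -0.312, 0.002], [-0.312, 0.95, 0.001], [-0.002, 0.001, -1.0]]
wrist_force: [-0.7, -0.0, -0.5]
gripper_width: 0.6
gripper_force: 0.0
```

>>> apply_moves --deltas '[0,0,0,0,0,0,-1,0,0,0,0,0,0,-1,0,0,0,0,0,0,-1,0,0,0,0,0,0,-1,0,0,0,0,0,0,-1,0,0,0,0,0,0,-1,0,0,0,0,0,0,-1,0,0,0,0,0,0,-1,0,0,0,0,0,0,-1,0,0,0,0,0,0,-1]'

```text
clock: 5.55
tcp_pos: [0.5006, -0.219, 0.0793]
orientation: [[-0.951, -0.309, 0.002], [-0.309, 0.951, -0.001], [-0.001, -0.001, -1.0]]
wrist_force: [3.1, -3.6, 3.2]
gripper_width: 0.134
gripper_force: 59.9
```

>>> apply_moves --deltas '[0,0,-0.1,0,0,0,-1,0,0,-0.25,0,0,0,-1,0,0,-0.45,0,0,0,-1,0,0,-0.7,0,0,0,-1,0,0,-0.8,0,0,0,-1,0,0,-0.8,0,0,0,-1,0,0,-0.8,0,0,0,-1]'

```text
clock: 6.25
tcp_pos: [0.498, -0.2174, 0.1977]
orientation: [[-0.951, -0.31, -0.004], [-0.31, 0.951, 0.002], [0.003, 0.003, -1.0]]
wrist_force: [-0.2, 0.6, -2.6]
gripper_width: 0.131
gripper_force: 59.9
```

```bash
python3 - <<'E'
from h import *
for i in range(4):
    s=state(); p,d=save('wrist','w4'); print(s['clock'],s['tcp_pos'],s['wrist_force'],s['gripper_force'])
pose=(s['tcp_pos'],s['orientation']); print(pose[1])
rows((.53,.05,.2),down(np.radians(17.2)))
cv2.imwrite('pics/w4c.png',cv2.resize(p[150:400,170:470,::-1],None,fx=2.4,fy=2.4,interpolation=2))
E
```

```text
6.25 [ 0.49800147 -0.21738192  0.19769486] [-0.20492026  0.59705575 -2.57866409] 59.86189305782318
6.3 [ 0.4978618  -0.21752224  0.19728786] [ 0.15009374  0.49993254 -2.2376886 ] 59.86215949058533
6.35 [ 0.49797573 -0.21763239  0.19716835] [ 0.22437881 -0.2056424  -1.49203788] 59.862433075904846
6.4 [ 0.49830647 -0.217739    0.19729073] [ 0.162947   -0.04862767 -1.64371911] 59.862717390060425
[[-0.95089168 -0.30950056 -0.00379727]
 [-0.30950794  0.95089564  0.00152441]
 [ 0.003139    0.00262483 -0.99999163]]
shift [-0.7518  1.6328 -0.015 ] turn [ 0.0029 -0.0034  0.0185]
```

View pics/w4c.png

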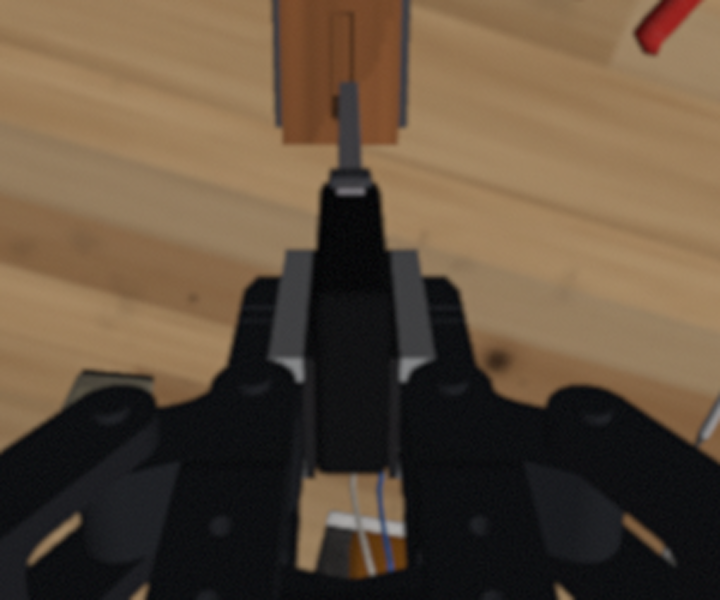

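The blade is held square with its lower edge at about image (315,185), and it has cleared the rest. I'll carry it to a spot 28 mm short of the left slot, so blade and slot show in one picture.

```bash
python3 - <<'E'
from h import *
rows((.5397,.0986,.17),down(np.radians(17.15)))
E
```

```text
shift [-0.9141  1.9205  0.1853] turn [ 0.0029 -0.0034  0.0196]
```

>>> apply_moves --deltas '[-0.1,0.22,0,0,0,0,-1,-0.23,0.47,0,0,0,0,-1,-0.35,0.73,0,0,0,0,-1,-0.46,0.97,0,0,0,0,-1]'

```text
clock: 6.85
tcp_pos: [0.52, -0.0565, 0.1982]
orientation: [[-0.951, -0.31, -0.001], [-0.31, 0.951, 0.001], [0.001, 0.001, -1.0]]
wrist_force: [1.3, 0.3, -2.5]
gripper_width: 0.131
gripper_force: 59.7
```

>>> apply_moves --deltas '[-0.12,0.25,0,0,0,0,-1,-0.24,0.5,0,0,0,0,-1,-0.35,0.73,0.08,0,0,0.02,-1,-0.42,0.87,0.14,0,0,0.02,-1,-0.454,0.95,0.18,0,0,0.02,-1,-0.454,0.95,0.18,0,0,0.02,-1,-0.454,0.95,0.18,0,0,0.02,-1]'

```text
clock: 7.55
tcp_pos: [0.5407, 0.0961, 0.1716]
orientation: [[-0.956, -0.293, -0.001], [-0.293, 0.956, -0.002], [0.002, -0.001, -1.0]]
wrist_force: [0.5, -0.4, -2.2]
gripper_width: 0.131
gripper_force: 59.8
```

```bash
python3 - <<'E'
from h import *
s=state(); p,d=save('wrist','w5'); pose=(s['tcp_pos'],s['orientation']); np.savez('pics/w5pose',p=pose[0],R=pose[1]); print(s['clock'],pose)
rows((.5397,.0986,.17),down(np.radians(17.15)))
crop=p[60:310,170:470,::-1]
cv2.imwrite('pics/w5c.png',cv2.resize(crop,None,fx=2.6,fy=2.4,interpolation=2))
E
```

```text
7.55 (array([0.54072486, 0.09612033, 0.17160753]), array([[-0.95615295, -0.29286454, -0.00137465],
       [-0.29286181,  0.95615291, -0.00189126],
       [ 0.00186826, -0.00140575, -0.99999727]]))
shift [0.0023 0.0219 0.0124] turn [-0.0021 -0.0016 -0.0042]
```

View pics/w5c.png

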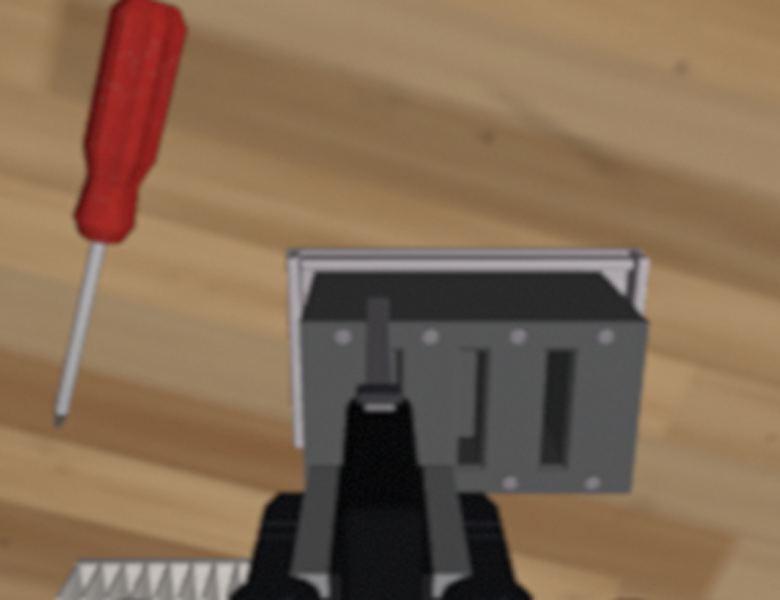

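The tip's lower edge is at about crop (377,298), image (315,184), slightly left of the left slot, whose right part shows at crop (400,365). The middle and right slots are fully visible, so I'll compute the lateral offset from them.

```bash
python3 - <<'E'
from h import *
for n in('w1','w2','w5'):
    z=np.load(f'pics/{n}pose.npz'); pose=(z['p'],z['R'])
    g=cv2.cvtColor(rectify(n,(.559,.129),np.radians(17.15),.067,40,10,pose),6).astype(float)
    for xr in((-16,-12),(12,16)):
        pr=g[int(400-xr[1]*10):int(400-xr[0]*10)].mean(0); dark=pr<np.median(pr)*.93
        e=np.flatnonzero(np.diff(dark.astype(int))); print(n,xr,np.round((e+1)/10-40,1))
z=np.load('pics/w5pose.npz'); pose=(z['p'],z['R'])
p=cv2.imread('pics/w5.png').astype(int)
for r in(184,186,188,190,192,195,200): print(r,p[r,306:325].sum(1)//3)
print([list(p[r,313:317].sum(1)//3) for r in range(178,188)])
def loc(w):
    d=w[:2]-np.array([.559,.129]); a=np.radians(17.15); return 1e3*np.array([np.cos(a)*d[0]+np.sin(a)*d[1],-np.sin(a)*d[0]+np.cos(a)*d[1]])
for c in(314.5,315,315.5):
    for r in (184,200): print(c,r,loc(unproj('wrist',(c,r),z=pose[0][2]-.071+(0 if r==184 else .015),pose=pose)[0]))
print('tcp',loc(pose[0]))
E
```

```text
w1 (-16, -12) [-27.7 -18.4  -2.8  -0.8   4.1   6.7  26.3  31.6]
w1 (12, 16) [-27.7 -18.5  -2.8   6.5  21.8  31.7]
w2 (-16, -12) [-27.8 -25.9 -21.1 -18.5   1.8   6.5  21.8  31.6]
w2 (12, 16) [-27.9 -18.5  -3.1   6.5  21.8  31.6]
w5 (-16, -12) [-30.4 -18.4   1.5   6.6  21.7  31.6]
w5 (12, 16) [-37.3 -14.7  -2.4   5.6  22.4  30.7]
184 [43 40 41 41 44 49 55 56 56 56 56 56 55 51 43 42 41 43 42]
186 [41 41 41 42 44 55 61 62 63 63 63 65 63 56 45 40 41 41 41]
188 [42 42 41 43 45 54 61 62 64 63 63 62 63 54 46 42 41 42 42]
190 [42 41 40 41 45 54 60 63 63 63 62 63 63 57 47 40 42 41 42]
192 [43 45 44 44 48 55 61 63 63 64 63 63 61 57 48 43 43 42 44]
195 [82 83 83 82 76 67 63 63 63 63 63 64 65 75 81 83 83 84 82]
200 [87 85 86 83 78 69 63 61 64 63 62 63 65 75 83 87 86 86 85]
[[np.int64(41), np.int64(41), np.int64(41), np.int64(42)], [np.int64(42), np.int64(41), np.int64(43), np.int64(41)], [np.int64(42), np.int64(42), np.int64(40), np.int64(42)], [np.int64(42), np.int64(41), np.int64(41), np.int64(42)], [np.int64(42), np.int64(41), np.int64(43), np.int64(43)], [np.int64(48), np.int64(49), np.int64(48), np.int64(48)], [np.int64(56), np.int64(56), np.int64(56), np.int64(56)], [np.int64(61), np.int64(61), np.int64(61), np.int64(61)], [np.int64(62), np.int64(63), np.int64(63), np.int64(63)], [np.int64(63), np.int64(63), np.int64(61), np.int64(63)]]
314.5 184 [-46.61717326 -26.38598993]
314.5 200 [-41.06973582 -26.31642148]
315 184 [-46.61667335 -26.06825145]
315 200 [-41.06929057 -26.01627475]
315.5 184 [-46.61617343 -25.75051467]
315.5 200 [-41.06884533 -25.71612965]
tcp [-27.1579237  -26.02883967]
```

>>> apply_moves --deltas '[-0.1,0.01,0,0,0,0,-1,-0.196,0.019,0.05,0,0,0,-1,-0.196,0.019,0.14,0,0,0,-1,-0.196,0.019,0.14,0,0,0,-1,-0.196,0.019,0.14,0,0,0,-1]'

```text
clock: 8.1
tcp_pos: [0.567, 0.1078, 0.1505]
orientation: [[-0.956, -0.293, -0.002], [-0.293, 0.956, -0.001], [0.003, -0.001, -1.0]]
wrist_force: [-0.5, 0.1, -1.3]
gripper_width: 0.131
gripper_force: 59.8
```

```bash
cat >> h.py <<'E'
def loc(w):
    d=w[:2]-np.array([.559,.129]); a=np.radians(17.15); return np.round(1e3*np.array([np.cos(a)*d[0]+np.sin(a)*d[1],-np.sin(a)*d[0]+np.cos(a)*d[1]]),2)
E
python3 - <<'E'
from h import *
for i in range(3):
    s=state(); p,d=save('wrist','w6'); print(s['clock'],'loc',loc(s['tcp_pos']),s['tcp_pos'][2],s['wrist_force'])
print(s['orientation'])
pose=(s['tcp_pos'],s['orientation'])
g=cv2.cvtColor(rectify('w6',(.559,.129),np.radians(17.15),.067,40,10,pose),6).astype(float)
for xr in((-19,-17),(-16,-14),(-14,-12)):
    pr=g[int(400-xr[1]*10):int(400-xr[0]*10)].mean(0); dark=pr<np.median(pr)*.93
    e=np.flatnonzero(np.diff(dark.astype(int))); print(xr,np.round((e+1)/10-40,1))
cv2.imwrite('pics/w6c.png',cv2.resize(p[130:230,250:390,::-1],None,fx=5,fy=5,interpolation=2))
E
```

```text
8.1 loc [  1.42 -22.66] 0.1504641791287988 [-0.52860162  0.05871934 -1.29739284]
8.15 loc [  1.97 -22.28] 0.15093051776740588 [-0.55256382 -0.31352677 -2.32962102]
8.2 loc [  2.42 -22.05] 0.15122783104871673 [ 0.2637733   0.29261565 -1.04993952]
[[-9.55891059e-01 -2.93721092e-01 -4.50791136e-04]
 [-2.93720905e-01  9.55891123e-01 -4.37902458e-04]
 [ 5.59528433e-04 -2.86180264e-04 -9.99999803e-01]]
(-19, -17) [-27.7 -25.8 -21.1 -18.5   1.6   6.5  21.8  31.6]
(-16, -14) [-27.7 -25.9 -21.  -18.5   1.8   6.5  21.9  31.6]
(-14, -12) [-27.7 -25.8 -25.  -18.5   1.7   6.5  21.8  31.5]
```

View pics/w6c.png

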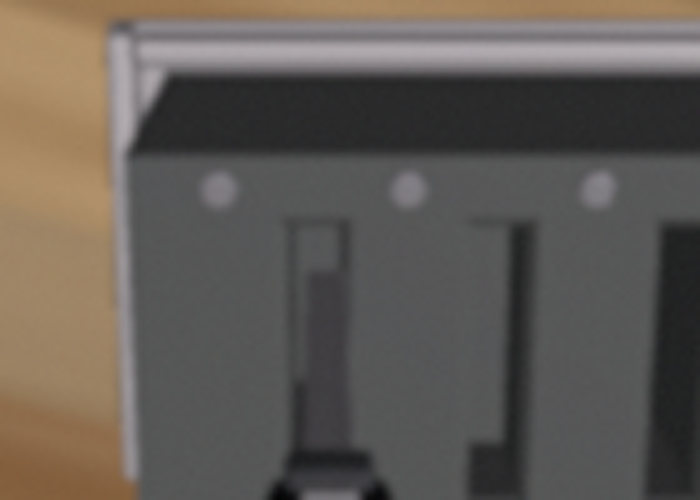

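The tip (crop cols 308–350) is about 1 mm right of the centre of the left slot (cols 290–347), which matches the measured pose. I'll correct that and lower it gently to just inside the mouth.

>>> apply_moves --deltas '[0,-0.007,0,0,0,0,-1,0,-0.007,0.02,0,0,0,-1,0,-0.007,0.04,0,0,0,-1,0,-0.007,0.06,0,0,0,-1,0,-0.007,0.08,0,0,0,-1,0,-0.007,0.1,0,0,0,-1,0,-0.007,0.11,0,0,0,-1]'

```text
clock: 8.95
tcp_pos: [0.5686, 0.1081, 0.1341]
orientation: [[-0.956, -0.294, -0.0], [-0.294, 0.956, -0.0], [0.0, -0.0, -1.0]]
wrist_force: [-0.5, -0.3, -0.7]
gripper_width: 0.132
gripper_force: 60.7
```

```bash
python3 - <<'E'
from h import *
s=state(); print(s['clock'],'loc',loc(s['tcp_pos']),s['tcp_pos'][2]-.071-.067,s['wrist_force'],s['wrist_torque'])
E
```

```text
8.95 loc [  3.01 -22.81] -0.0038572281525564717 [-0.50479286 -0.3427426  -0.67589722] [-0.18726996 -0.06366772  0.03925304]
```

>>> apply_moves --deltas '[0.004,-0.002,0.02,0,0,0,-1,0.004,-0.002,0.04,0,0,0,-1,0.004,-0.002,0.06,0,0,0,-1,0.004,-0.002,0.08,0,0,0,-1,0.004,-0.002,0.1,0,0,0,-1,0.004,-0.002,0.1,0,0,0,-1]'

```text
clock: 9.55
tcp_pos: [0.5679, 0.1077, 0.119]
orientation: [[-0.956, -0.294, -0.001], [-0.294, 0.956, -0.0], [0.001, -0.0, -1.0]]
wrist_force: [-0.2, -0.3, -2.0]
gripper_width: 0.128
gripper_force: 60.7
```

>>> apply_moves --deltas '[0,0,0.02,0,0,0,-1,0,0,0.04,0,0,0,-1,0,0,0.06,0,0,0,-1,0,0,0.06,0,0,0,-1]'

```text
clock: 9.95
tcp_pos: [0.568, 0.1077, 0.1101]
orientation: [[-0.956, -0.294, -0.001], [-0.294, 0.956, -0.0], [0.001, -0.0, -1.0]]
wrist_force: [-0.6, -0.4, -2.4]
gripper_width: 0.132
gripper_force: 60.6
```

```bash
python3 - <<'E'
from h import *
s=state(); print(s['clock'],'loc',loc(s['tcp_pos']),s['tcp_pos'][2]-.071-.067,s['wrist_force'],s['wrist_torque'])
E
```

```text
9.95 loc [  2.26 -23.04] -0.02793061966484743 [-0.58445812 -0.41931596 -2.43638594] [-0.18616451 -0.12861573  0.01140756]
```

Already 28 mm deep with no resistance, so it is past the bar. Continuing to the floor.

>>> apply_moves --deltas '[0,0,0.02,0,0,0,-1,0,0,0.04,0,0,0,-1,0,0,0.06,0,0,0,-1,0,0,0.08,0,0,0,-1,0,0,0.1,0,0,0,-1,0,0,0.12,0,0,0,-1,0,0,0.12,0,0,0,-1]'

```text
clock: 10.65
tcp_pos: [0.5681, 0.1076, 0.092]
orientation: [[-0.956, -0.294, -0.0], [-0.294, 0.956, -0.0], [0.001, -0.0, -1.0]]
wrist_force: [1.3, -1.5, -2.1]
gripper_width: 0.132
gripper_force: 60.4
```

>>> apply_moves --deltas '[0,0,0.01,0,0,0,-1,0,0,0.02,0,0,0,-1,0,0,0.02,0,0,0,-1,0,0,0.02,0,0,0,-1]'

```text
clock: 11.05
tcp_pos: [0.5682, 0.1077, 0.0894]
orientation: [[-0.956, -0.294, -0.0], [-0.294, 0.956, -0.0], [0.0, -0.0, -1.0]]
wrist_force: [1.0, -2.0, -2.8]
gripper_width: 0.131
gripper_force: 60.3
```

>>> apply_moves --deltas '[0,0,0.007,0,0,0,-1,0,0,0.013,0,0,0,-1,0,0,0.013,0,0,0,-1,0,0,0.013,0,0,0,-1]'

```text
clock: 11.45
tcp_pos: [0.5683, 0.1077, 0.0879]
orientation: [[-0.956, -0.294, 0.0], [-0.294, 0.956, -0.0], [-0.0, -0.0, -1.0]]
wrist_force: [-0.9, -4.5, 3.6]
gripper_width: 0.129
gripper_force: 61.1
```

Floor contact at about 6 N. Release and withdraw.

>>> apply_moves --deltas '[0,0,0,0,0,0,-1,0,0,0,0,0,0,-0.4,0,0,0,0,0,0,0,0,0,0,0,0,0,0.3,0,0,0,0,0,0,0.3,0,0,0,0,0,0,0.3]'

```text
clock: 12.05
tcp_pos: [0.568, 0.1082, 0.0875]
orientation: [[-0.956, -0.294, -0.0], [-0.294, 0.956, 0.0], [0.0, 0.001, -1.0]]
wrist_force: [-0.7, -0.1, -0.4]
gripper_width: 0.649
gripper_force: 0.0
```

>>> apply_moves --deltas '[0,0,-0.1,0,0,0,0.3,0,0,-0.25,0,0,0,0.3,0,0,-0.45,0,0,0,0.3,0,0,-0.65,0,0,0,0.3,0,0,-0.8,0,0,0,0.3,0,0,-0.8,0,0,0,0.3]'

```text
clock: 12.65
tcp_pos: [0.5702, 0.1089, 0.2108]
orientation: [[-0.956, -0.294, 0.006], [-0.294, 0.956, 0.002], [-0.007, 0.0, -1.0]]
wrist_force: [0.9, 0.3, 0.2]
gripper_width: 0.652
gripper_force: 0.0
```

```bash
python3 - <<'E'
from h import *
s=state(); p,d=save('wrist','w7'); pose=(s['tcp_pos'],s['orientation']); print(s['clock'],s['tcp_pos'],s['wrist_force'])
v,u=np.mgrid[0:400,0:640]; m=d>0
P=unproj('wrist',np.c_[u[m],v[m]],d[m],pose=pose)
q=P[(np.hypot(P[:,0]-.567,P[:,1]-.107)<.03)&(P[:,2]>.1)&(P[:,2]<.135)]; print(len(q),np.median(q[:,2]),cv2.minAreaRect(q[:,:2].astype(np.float32)))
r=cv2.minAreaRect(q[:,:2].astype(np.float32)); print(loc(np.array(r[0])))
cv2.imwrite('pics/w7v.png',p[:,:,::-1])
E
```

```text
12.65 [0.57015739 0.10888185 0.21079612] [0.85721157 0.31694754 0.17110681]
904 0.1233264432386048 ((0.5665618777275085, 0.10781296342611313), (0.03396211564540863, 0.011760937981307507), 17.562335968017578)
[  0.98 -22.47]
```

View pics/w7v.png

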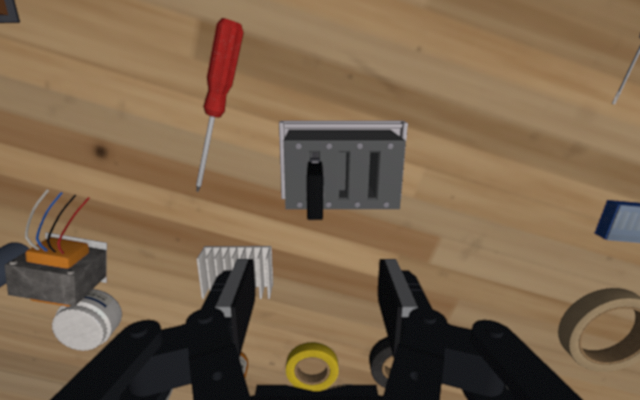

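The blade stands upright in the left slot (handle at (315,190)) with its top at 0.1233, which puts the tip at about 17 mm, on the floor. The gripper is clear of everything.

```bash
python3 -c "
from rig import *
print(finish_job())"
```

```text
the job is handed in; nothing more can be done
None
```

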